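# Inspect a lacquered bore

## Robot

A 6-joint arm with a two-finger parallel gripper is mounted at the origin on the work surface. World frame = base frame: x ahead of the robot, y to its left, z up, the work surface at z = 0. Lengths are in m, angles in rad, forces in N, time in s.
With the tool pointing down it reaches from about 0.35 to 0.975 m from the base axis. Payload 4.9 kg.
Tool frame: the origin (TCP) lies midway between the tips of the shut fingers; the grasp point (between the pads) lies 19 mm behind it; z points along the fingers, y is the line along which they close (so a half turn about z gives the same grasp; the last joint's range is limited). The gripper opens to 85 mm and grips with 20 to 120 N. Pads are 22 mm wide; open, the fingers measure 114 mm over their backs; the gripper's body (76 mm by 85 mm) begins 54 mm behind the grasp point. The pads swing forward as they close: fully open they stand 13 mm farther back than shut.
Start: joints at [-1.367, 0.053, 1.613, -0, 1.476, -0.119], TCP at [0.198, -0.593, 0.231] pointing down, gripper open.
Joint ranges: [-3.01, 3.01], [-1.01, 2.22], [0.06, 2.58], [-1.02, 4.17], [0.09, 2.62], [-3.14, 3.14]. Speed limits (rad/s): [2.57, 2.57, 3.14, 3.14, 3.14, 3.14].

## Interface

Orientations are given as a 3x3 rotation matrix whose columns are the frame's x, y, z axes.
In Python, from rig import r, capture gives the robot as it stands.
- The arm moves only by the shell command python3 -m crank 'ROWS' [OPENING] [FORCE]. ROWS is text: rows parted by semicolons, each of 6 numbers parted by spaces: the shift along the tool's x, y, z in m, then the turn, a rotation vector about the tool's x, y, z in degrees. In form: tx ty tz rx ry rz; .... A call has exactly 5 rows; each row shifts and turns the commanded pose from where the row before left it, along the tool's axes as they then stand; what a row does not reach is not made up. A row lasts 1/10 s, in which the tool goes at most 50 mm and 8.59 degrees, less where a joint would pass 70% of its speed; a pose out of reach is approached as far as the arm can. A call is refused whole if a number of a shift passes 0.05 or a number of a turn 8.59, either way. A call with a gripper value outside its range is refused whole. OPENING is the finger opening in m, from 0 to 0.0854, set as the call begins (- or left out, the last holds). The fingers move at their own pace and stop on an object; FORCE is the grip in N (left out, the last holds). Time passes only in rows, so rows that do not move let the fingers close, or fill a call up. It gives the time, the measured TCP pose, the force, the opening and the grip force at its end, in the units of the state.
- r.state(): the state, without advancing time (a new reading comes with each control period).
- capture(name): name is "scene" or "top" or "wrist"; returns a dict with "frame" (400x640x3 uint8, blue, green, red), "mtx" (3x3 intrinsics, pixels), "origin" and "orientation" of the camera in the world. Camera axes: x right, y up, looking along -z (the intrinsics and any distortion apply to the point x, -y, -z); pixel columns grow to the right and rows downward; lengths in m; the calibration is good to about 2 mm. A picture is of the moment at which its call begins. There is no depth.
- r.hand_in(): hands the job in; it is judged then, once.
The state is a dict: "time": time; "q": joint angles; "dq": joint speeds; "joint_efforts": joint torques, N m; "ee_pos": TCP position; "tool_rot": TCP orientation; "force": force on the tool from outside, world axes, zero at the start; "wrist_torque": the same for the moment, N m; "width": finger opening in m; "grasp_force": force on a finger pad.
Only numpy, scipy, OpenCV 4.12 (cv2) and the standard library are available. Lean on these libraries where they do the work, as an engineer would, in place of code of your own. Each camera call takes 0.05 s, during which the arm holds its last target. There are 200 camera calls.

## Task

Seat the bored wooden block flat and square on the floor of the jig's pocket, bore upright, lowering it in rather than dropping it, and let go of it. Then draw the inspection probe out of its holder and lower its rod down the middle of the freshly lacquered bore, touching neither the block nor the jig, until the white tip has come about a centimetre out below the block into the well. Finish there while still holding the probe by the gripper, upright, still and centred in the bore; leave everything else where it is.

Things in the scene. Friction and masses are not known exactly. Their poses are not given: they have to be found in the camera images.
- bored_block: Dark wooden block, 60 (x) x 44 (y) x 46 mm tall, with a vertical 24 mm round through-bore at its centre, freshly lacquered inside. Loose, about 90 g, lying on the table with the bore upright, any moderate yaw. Origin: centre of the underside, on the bore axis; z up. A half turn makes no difference.
- solid_block: Bystander: a blank of the same wood and outer size as the bored block but with no hole. Leave it alone. Origin: centre of the underside.
- jig: Fixed pale plywood jig, 130 (x) x 110 (y) x 54 mm tall, at some yaw. In its top a rectangular pocket 66 (x) x 50 (y) mm, 14 mm deep, whose upper 10 mm flares out evenly to a 76 x 60 mm mouth; in the middle of the pocket floor a round well, 32 mm across, goes down another 34 mm to a closed floor 6 mm above the table. Origin: centre of the underside; z up.
- jig_pocket (a point): Centre of the jig's pocket floor, 40 mm above the table (the underside of a seated block lies here and its top 86 mm above the table). Axes as the jig's.
- probe: Slim inspection probe, loose, about 90 g, upright in its holder. From the tip up: steel rod 10 mm across, 100 mm long, white tip; steel collar 28 mm across, 5 mm thick; straight round aluminium handle 22 mm across, 55 mm long. The collar rests on the holder, so the tip starts 8 mm and the handle spans 113 to 168 mm above the table. Origin: the tip; z runs up the rod.
- holder_probe: Fixed wooden holder of the probe, 60 x 60 x 108 mm tall, with a vertical 14 mm through-hole at its centre in which the probe's rod hangs. Origin: centre of the underside. An identical holder carries the graver; the two change places.
- graver: Bystander: hand graver with a short mushroom-shaped wooden handle, 40 mm across, standing in the other holder, top 144 mm above the table. Leave it alone. Origin 20 mm below its steel tip, on its axis.
- shell: Bystander: half coconut shell, an open bowl 96 mm across and 45 mm high, beyond the jig.
- jar: Bystander: small jar 48 mm across, 55 mm high.
- sanding_block: Bystander: cork sanding block 60 x 35 x 25 mm.
- driver: Bystander: screwdriver with a yellow handle, lying on the table.
- brush: Bystander: brush with a wooden handle, lying on the table.
- bottle: Bystander: white bottle 56 mm across, 78 mm high, far left.
Things that resemble listed ones, but are neither listed nor needed, are in the scene too. Leave any green look-alike of the bored_block alone. Leave any green look-alike of the holder_probe alone.

How it is judged:
By the outcome, as a careful person would: the job done as asked, in the order asked, and still so for the second after the job is handed in, while the arm keeps its last pose, push and grip.
It also fails if it takes over 61 s, if anything falls off the work surface, if the arm or the gripper's body presses on something with over 40 N, if the wrist force passes 120 N, or if a joint passes its speed limit or range.

## Working session

There is one attempt and no reset: what is moved stays moved. The work goes in short steps, Python scripts to look and compute and a shell command to move; the robot and the scene stay as the last step left them, time stands still between calls to the robot, and variables do not carry over. Pictures are saved under pics/ and viewed, at most 10 in all, crops included, and the job is handed in when it is done.

```bash
ls; mkdir -p pics
python3 - <<'E'
from rig import r,capture
import cv2,numpy as np,pickle
np.set_printoptions(precision=4,suppress=True)
for n in("scene","top"):
    c=capture(n);cv2.imwrite(f"pics/{n}0.png",c["frame"]);pickle.dump(c,open(f"{n}0.pkl","wb"));print(n,{k:v for k,v in c.items() if k!="frame"})
print(r.state())
E
```

```text
pics
scene {'mtx': array([[369.0725,   0.    , 318.3302],
       [  0.    , 369.0725, 198.0927],
       [  0.    ,   0.    ,   1.    ]]), 'origin': array([ 1.0513, -0.1375,  0.7348]), 'orientation': array([[ 0.2883, -0.7766,  0.5602],
       [ 0.9575,  0.2365, -0.1649],
       [-0.0044,  0.584 ,  0.8118]])}
top {'mtx': array([[473.2726,   0.    , 320.9402],
       [  0.    , 473.2726, 198.2173],
       [  0.    ,   0.    ,   1.    ]]), 'origin': array([ 0.3549, -0.0033,  1.1212]), 'orientation': array([[-0.0264,  0.9815, -0.1897],
       [-0.9994, -0.0299, -0.0157],
       [-0.0211,  0.1892,  0.9817]])}
{'time': 0.1, 'q': array([-1.367 ,  0.0533,  1.6142, -0.    ,  1.476 , -0.119 ]), 'dq': array([-0.0009,  0.0016, -0.0004,  0.0009,  0.0003,  0.0004]), 'joint_efforts': array([  0.001 , -39.4901, -37.1365,   0.    ,   0.0039,   0.    ]), 'ee_pos': array([ 0.1981, -0.5921,  0.2302]), 'tool_rot': array([[ 0.9484,  0.3172, -0.0004],
       [ 0.3172, -0.9484,  0.0019],
       [ 0.0002, -0.0019, -1.    ]]), 'force': array([-0.0819,  0.5721,  0.5681]), 'wrist_torque': array([-0.0093,  0.0424,  0.0017]), 'grasp_force': 0.0, 'width': 0.08544866416811471}
```

View pics/scene0.png

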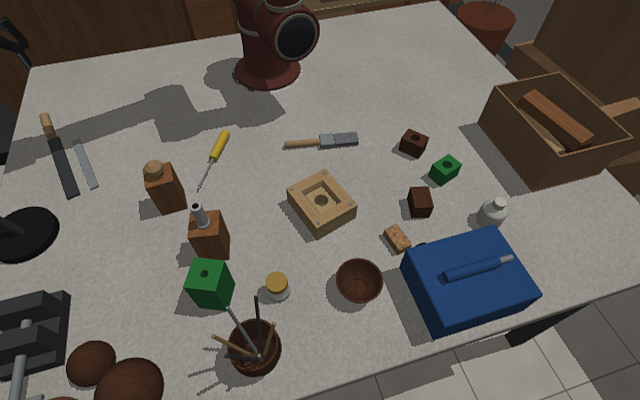

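View pics/top0.png

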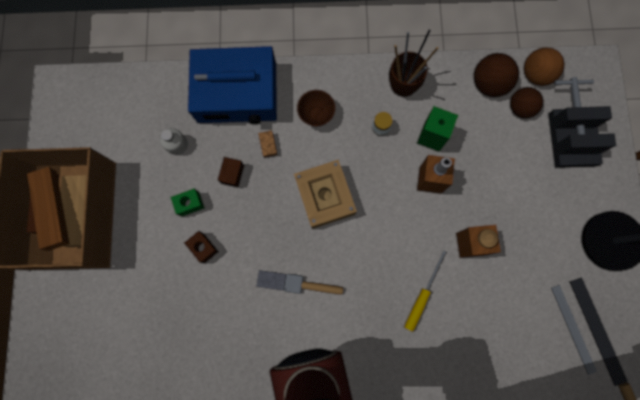

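Scene shows the bored block at (413,143), solid (420,202), jig (322,202), probe top (197,207), graver (153,166), green decoys. Top: bored block (201,247), jig well (324,194), probe (446,163), graver (488,239).

```bash
cat > h.py <<'E'
import numpy as np,cv2,pickle
from rig import r,capture
np.set_printoptions(precision=4,suppress=True)
def ray(c,uv):
    k=np.linalg.inv(c["mtx"])@[uv[0],uv[1],1]; return c["origin"],c["orientation"]@[k[0],-k[1],-k[2]]
def atz(c,uv,z):
    o,d=ray(c,uv); return o+d*(z-o[2])/d[2]
def proj(c,P):
    p=(np.atleast_2d(P)-c["origin"])@c["orientation"]; q=np.c_[p[:,0],-p[:,1],-p[:,2]]@c["mtx"].T
    return q[:,:2]/q[:,2:]
def tri(*obs):
    A=0;b=0
    for c,uv in obs:
        o,d=ray(c,uv);d=d/np.linalg.norm(d);M=np.eye(3)-np.outer(d,d);A=A+M;b=b+M@o
    x=np.linalg.solve(A,b); return x,[float(np.linalg.norm(proj(c,x)[0]-uv)) for c,uv in obs]
def load(n): return pickle.load(open(n+".pkl","rb"))
def snap(name,tag):
    c=capture(name);pickle.dump(c,open(tag+".pkl","wb"));return c
E
python3 - <<'E'
from h import *
s,t=load("scene0"),load("top0")
for n,a,b in[("bore",(416,138),(201,246)),("jigwell",(321,200),(324,194)),("probetop",(196,207),(448,161)),("graver",(153,164),(488,238)),("solid",(420,196),(231,169)),("green",(445,163),(187,202))]:
    print(n,*tri((s,a),(t,b)))
w=snap("wrist","w0");print(w["origin"],w["orientation"],w["mtx"])
E
```

```text
bore [0.4624 0.2968 0.0429] [2.231948603862636, 2.4967171576141567]
jigwell [0.575  0.0079 0.0347] [0.5324451824372282, 0.5291641760949934]
probetop [ 0.6103 -0.2503  0.1652] [1.9587579489997562, 1.7350647574657332]
graver [ 0.4506 -0.3295  0.1385] [0.44624210122753916, 0.4462337321864542]
solid [0.6394 0.2251 0.048 ] [0.9375546551843555, 0.9024499218360842]
green [0.5645 0.3284 0.0459] [1.2816611981650647, 1.321406130478573]
[ 0.2761 -0.5661  0.3729] [[ 0.3174  0.8979  0.3052]
 [-0.9483  0.3009  0.1009]
 [-0.0012 -0.3214  0.9469]] [[333.4973   0.     319.8364]
 [  0.     333.4973 200.4067]
 [  0.       0.       1.    ]]
```

```bash
A='0.033 -0.0305 0 0 0 0;0.033 -0.0305 0 0 0 0;0.033 -0.0305 0 0 0 0;0.033 -0.0305 0 0 0 0;0.033 -0.0305 0 0 0 0' >/dev/null; unset A
python3 -m crank '0.033 -0.0305 0 0 0 0;0.033 -0.0305 0 0 0 0;0.033 -0.0305 0 0 0 0;0.033 -0.0305 0 0 0 0;0.033 -0.0305 0 0 0 0'
python3 -m crank '0.033 -0.0305 0 0 0 0;0.033 -0.0305 0 0 0 0;0.033 -0.0305 0 0 0 0;0.033 -0.0305 0 0 0 0;0.033 -0.0305 0 0 0 0'
python3 -m crank '0.033 -0.0305 0 0 0 0;0.033 -0.0305 0 0 0 0;0.033 -0.0305 0 0 0 0;0.033 -0.0305 0 0 0 0;0.033 -0.0305 0 0 0 0'
python3 - <<'E'
from h import *
c=snap("wrist","wj1");cv2.imwrite("pics/wj1.png",c["frame"]);print(r.state()["ee_pos"],r.state()["force"])
E
```

```text
time: 0.65
ee_pos: [0.3068, -0.3939, 0.2309]
tool_rot: [[0.949, 0.317, -0.0], [0.317, -0.949, 0.0], [0.0, -0.0, -1.0]]
force: [1.1, 0.7, 0.0]
width: 0.0855
grasp_force: 0.0
time: 1.15
ee_pos: [0.4149, -0.197, 0.2312]
tool_rot: [[0.948, 0.317, 0.0], [0.317, -0.948, -0.0], [0.0, 0.0, -1.0]]
force: [-0.3, -0.6, -0.2]
width: 0.0854
grasp_force: 0.0
time: 1.65
ee_pos: [0.523, 0.0001, 0.2311]
tool_rot: [[0.948, 0.317, 0.0], [0.317, -0.948, -0.0], [-0.0, 0.0, -1.0]]
force: [0.6, -0.6, 0.5]
width: 0.0854
grasp_force: 0.0
[0.5249 0.0052 0.231 ] [-2.9783  2.4803  0.3309]
```

View pics/wj1.png

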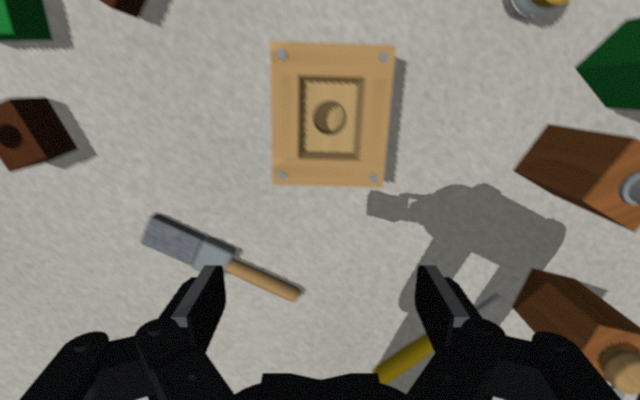

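Wrist view: jig top corners near (272,42),(395,46),(382,187),(274,184); bored block at left (10,135); no holder in the way.

```bash
python3 -m crank '0 -0.045 0 0 0 0;0 -0.045 0 0 0 0;0 -0.045 0 0 0 0;0 -0.045 0 0 0 0;0 -0.03 0 0 0 0' | head -2
python3 -m crank '0 0 0 0 0 -6;0 -0.03 0.02 0 0 -6;0 -0.02 0.02 0 0 -6;0 0 0 0 0 0;0 0 0 0 0 0'
python3 - <<'E'
from h import *
c=snap("wrist","wb1");cv2.imwrite("pics/wb1.png",c["frame"]);print(r.state()["ee_pos"])
j=load("wj1");g=cv2.cvtColor(j["frame"],6)
p=np.float32([[272,42],[395,46],[382,187],[274,184]])[:,None]
p=cv2.cornerSubPix(g,p,(4,4),(-1,-1),(3,30,.01))[:,0];print(p)
P=np.array([atz(j,q,.054) for q in p]);print(P,P.mean(0),[np.linalg.norm(P[i]-P[i-1]) for i in range(4)])
ax=P[0]-P[3]+P[1]-P[2];ay=P[0]-P[1]+P[3]-P[2]
print(np.degrees(np.arctan2(ax[1],ax[0])),np.degrees(np.arctan2(-ay[0],ay[1])))
E
```

```text
time: 2.2
ee_pos: [0.4546, 0.1995, 0.231]
time: 2.7
ee_pos: [0.4331, 0.2417, 0.1909]
tool_rot: [[0.804, 0.594, -0.001], [0.594, -0.804, -0.001], [-0.001, 0.0, -1.0]]
force: [0.6, 0.2, 1.1]
width: 0.0853
grasp_force: 0.0
[0.4338 0.2416 0.1919]Traceback (most recent call last):
  File "<stdin>", line 5, in <module>
cv2.error: OpenCV(4.12.0) :-1: error: (-5:Bad argument) in function 'cornerSubPix'
> Overload resolution failed:
>  - Layout of the output array corners is incompatible with cv::Mat
>  - Expected Ptr<cv::UMat> for argument 'corners'
```

View pics/wb1.png

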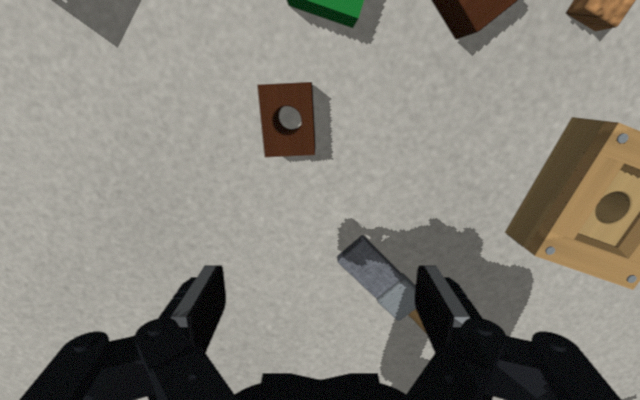

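Block top corners about (258,85),(312,83),(315,155),(265,157), bore at (289,118); jig at right.

```bash
cat >> h.py <<'E'
def rect(c,p,z,w=3):
    g=cv2.cvtColor(c["frame"],cv2.COLOR_BGR2GRAY)
    p=cv2.cornerSubPix(g,np.ascontiguousarray(np.float32(p)).reshape(-1,1,2),(w,w),(-1,-1),(3,30,.01)).reshape(-1,2)
    P=np.array([atz(c,q,z) for q in p]);ax=P[0]-P[3]+P[1]-P[2];ay=P[0]-P[1]+P[3]-P[2]
    print("px",p.tolist(),"\nctr",P.mean(0),"sides",[round(float(np.linalg.norm(P[i]-P[i-1])),4) for i in range(4)],"yaw",np.degrees(np.arctan2(ax[1],ax[0])),np.degrees(np.arctan2(-ay[0],ay[1])))
E
python3 - <<'E'
from h import *
j=load("wj1");b=load("wb1");s=load("scene0");t=load("top0")
rect(j,[[272,42],[395,46],[382,187],[274,184]],.054)
print("pocket mouth");rect(j,[[300,77],[363,79],[358,159],[300,156]],.054)
rect(b,[(258,85),(312,83),(315,155),(265,157)],.046)
print("bore",atz(b,(289.5,118),.046), "well",atz(j,(330,117),.04))
# second view for heights
print(tri((j,(330,117)),(b,(613,207))), tri((b,(289.5,118)),(j,(9,136))),tri((b,(289.5,118)),(s,(416,138)),(t,(201,246))))
E
```

```text
px [[272.0, 42.0], [395.24749755859375, 46.84113693237305], [382.0, 187.0], [273.01190185546875, 183.46388244628906]] 
ctr [0.5769 0.0076 0.054 ] sides [0.1282, 0.1078, 0.128, 0.1088] yaw 16.545353273100243 16.52802630900826
pocket mouth
px [[297.9167175292969, 75.30682373046875], [363.9333190917969, 77.86722564697266], [359.09478759765625, 160.58892822265625], [298.1775817871094, 157.3922576904297]] 
ctr [0.5768 0.0083 0.054 ] sides [0.0746, 0.0594, 0.0756, 0.0593] yaw 17.4473752324204 15.95655365463328
px [[257.1468811035156, 84.45357513427734], [310.68817138671875, 81.70387268066406], [314.3873596191406, 154.22146606445312], [264.5268859863281, 156.53445434570312]] 
ctr [0.461  0.2972 0.046 ] sides [0.0594, 0.0437, 0.0595, 0.0435] yaw 39.12449058422883 39.18461812351153
bore [0.4641 0.2965 0.046 ] well [0.578 0.008 0.04 ]
(array([0.5772, 0.0078, 0.0409]), [0.9164573571215177, 0.969415116473654]) (array([0.464 , 0.2963, 0.0493]), [0.6381142061193094, 0.562202776189481]) (array([0.4629, 0.2966, 0.0432]), [0.9236705116140338, 2.1982106036818894, 2.54525965195435])
```

```bash
python3 -m crank '0.02 -0.01 0.025 0 0 0;0.02 -0.01 0.025 0 0 0;0.016 -0.0075 0.02 0 0 0;0 0 0 0 0 -2.6;0 0 0 0 0 0' 0.07
python3 - <<'E'
from h import *
c=snap("wrist","wb2");cv2.imwrite("pics/wb2.png",c["frame"]);print(r.state()["ee_pos"])
th=np.radians(39.1);R=np.array([[np.cos(th),-np.sin(th)],[np.sin(th),np.cos(th)]])
print(proj(c,[[*(R@[a,b]+[.4625,.297]),.046] for a,b in[(.03,.022),(.03,-.022),(-.03,-.022),(-.03,.022)]]))
E
```

```text
time: 3.25
ee_pos: [0.4631, 0.2969, 0.1216]
tool_rot: [[0.777, 0.629, 0.0], [0.629, -0.777, -0.0], [0.0, 0.0, -1.0]]
force: [0.9, 0.9, 0.4]
width: 0.0698
grasp_force: 0.0
[0.4633 0.2969 0.1223]
[[286.5817 170.1335]
 [352.1671 170.0122]
 [349.7451 250.3861]
 [289.3667 250.4973]]
```

View pics/wb2.png

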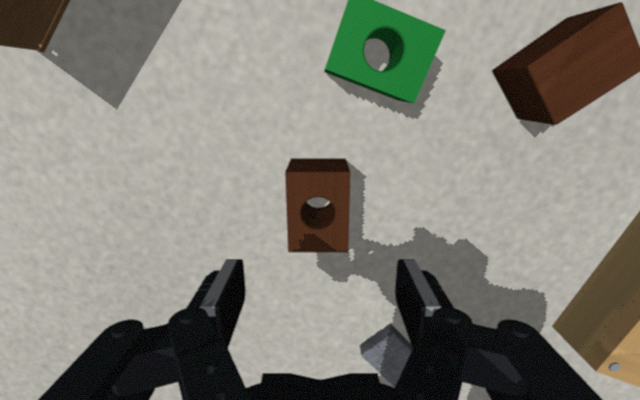

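Block lies between the fingers, top corners (287,171)-(349,250), within a pixel or two of the prediction. Descend and grip.

```bash
python3 -m crank '0 -0.0005 0.035 0 0 0;0 0 0.035 0 0 0;0 0 0.03 0 0 0;0 0 0.0115 0 0 0;0 0 0 0 0 0'
python3 -m crank '0 0 0 0 0 0;0 0 0 0 0 0;0 0 0 0 0 0;0 0 0 0 0 0;0 0 0 0 0 0' 0.03 40
python3 -m crank '0 0 0 0 0 0;0 0 -0.01 0 0 0;0 0 -0.03 0 0 0;0 0 -0.04 0 0 0;0 0 -0.04 0 0 0'
```

```text
time: 3.8
ee_pos: [0.4613, 0.2969, 0.0091]
tool_rot: [[0.777, 0.629, -0.002], [0.629, -0.777, -0.001], [-0.002, -0.0, -1.0]]
force: [0.0, -0.9, -0.5]
width: 0.0699
grasp_force: 0.0
time: 4.3
ee_pos: [0.4637, 0.2986, 0.0125]
tool_rot: [[0.776, 0.631, 0.004], [0.631, -0.776, 0.002], [0.004, 0.001, -1.0]]
force: [0.1, -0.2, 6.8]
width: 0.0437
grasp_force: 42.8
time: 4.8
ee_pos: [0.4607, 0.2973, 0.1308]
tool_rot: [[0.776, 0.631, -0.002], [0.631, -0.776, -0.001], [-0.002, -0.001, -1.0]]
force: [-0.3, 1.4, -1.4]
width: 0.0435
grasp_force: 42.0
```

```bash
python3 -m crank '-0.009 0.028 0 0 0 0;-0.012 0.038 0 0 0 0;-0.012 0.038 0 0 0 0;-0.012 0.038 0 0 0 0;-0.012 0.038 0 0 0 0' | head -2
python3 -m crank '-0.012 0.038 0 0 0 0;-0.012 0.038 0 0 0 0;-0.009 0.03 0 0 0 0;-0.004 0.01 0 0 0 7.4;0 0 0 0 0 7.4'|head -2
python3 -m crank '0 0 0 0 0 7.4;0 0 0 0 0 0;0 0 0 0 0 0;0 0 0 0 0 0;0 0 0 0 0 0'
python3 - <<'E'
from h import *
for i in range(4):
    c=snap("wrist","wp1")
    st=r.state();R=st["tool_rot"];print(st["ee_pos"],np.degrees(np.arctan2(R[1,0],R[0,0])),R[:,2])
cv2.imwrite("pics/wp1.png",c["frame"])
E
```

```text
time: 5.3
ee_pos: [0.531, 0.1207, 0.1303]
time: 5.8
ee_pos: [0.5757, 0.0068, 0.1302]
time: 6.3
ee_pos: [0.5753, 0.0088, 0.1299]
tool_rot: [[0.956, 0.292, 0.0], [0.292, -0.956, -0.0], [0.0, 0.0, -1.0]]
force: [-0.0, -0.5, -1.4]
width: 0.0436
grasp_force: 41.9
[0.5754 0.0088 0.1299] 16.95725437265301 [ 0.  0. -1.]
[0.5754 0.0088 0.1299] 16.945043212158186 [-0. -0. -1.]
[0.5754 0.0088 0.1298] 16.934366797542435 [-0. -0. -1.]
[0.5754 0.0088 0.1298] 16.925334971632584 [-0. -0. -1.]
```

View pics/wp1.png

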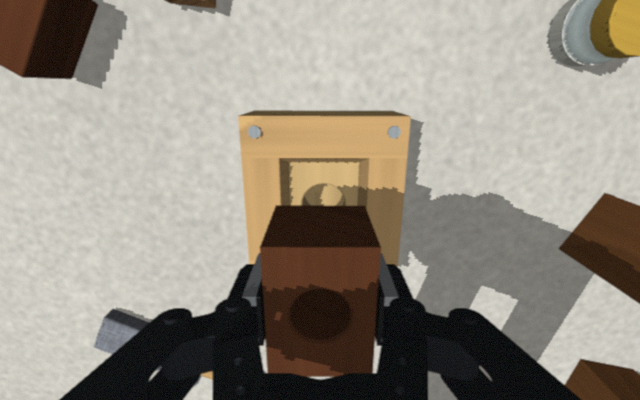

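Block held level; block front-top edge (262..379, 247), front-bottom edge (273..367, 206), bore (320,313); jig far top corners (240,116),(409,116), mouth far corners (280,158),(367,158).

Run:
```python
from h import *
c=load("wp1");st=r.state();R=st["tool_rot"][:2,:2];p=st["ee_pos"]
f=lambda uv,z: R.T@(atz(c,uv,z)[:2]-p[:2])  # tool-frame x,y rel TCP
zt=p[2]+.0345;zb=zt-.046
for n,uv,z in[("bore",(320,313),zt),("ft L",(262,247),zt),("ft R",(379.5,247),zt),("fb L",(273,206.5),zb),("fb R",(367.5,206.5),zb),("bt L",(268,375),zt),("bt R",(372,376),zt),
 ("jig L",(240,116),.054),("jig R",(409.5,116),.054),("mL",(280,158),.054),("mR",(367,158),.054),("screwL",(254,132),.054),("screwR",(394,132),.054),("side L",(249,230),.054),("side R",(403,220),.054)]: print(n,f(uv,z))
```

```text
bore [-0.0006 -0.0001]
ft L [ 0.0277 -0.021 ]
ft R [0.0277 0.0213]
fb L [ 0.0267 -0.0231]
fb R [0.0267 0.0233]
bt L [-0.0314 -0.0217]
bt R [-0.032   0.0217]
jig L [ 0.0648 -0.051 ]
jig R [0.0648 0.0571]
mL [ 0.0377 -0.0265]
mR [0.0377 0.0312]
screwL [ 0.0547 -0.0427]
screwR [0.0547 0.0479]
side L [-0.0143 -0.0506]
side R [-0.0066  0.0587]
```

```bash
python3 -m crank '0.0017 0.0025 0 0 0 0;0 0 0.02 0 0 0;0 0 0.02 0 0 0;0 0 0.01 0 0 0;0 0 0 0 0 0'
python3 -m crank '0 0 0.004 0 0 0;0 0 0.004 0 0 0;0 0 0.004 0 0 0;0 0 0.004 0 0 0;0 0 0 0 0 0'
```

```text
time: 7.0
ee_pos: [0.5764, 0.0068, 0.0777]
tool_rot: [[0.957, 0.291, -0.004], [0.291, -0.957, 0.0], [-0.004, -0.002, -1.0]]
force: [0.2, 0.2, -0.8]
width: 0.0437
grasp_force: 42.0
time: 7.5
ee_pos: [0.5773, 0.0068, 0.0632]
tool_rot: [[0.957, 0.291, -0.001], [0.291, -0.957, 0.0], [-0.001, -0.0, -1.0]]
force: [-0.6, -0.1, -1.4]
width: 0.0435
grasp_force: 42.0
```

```bash
python3 -m crank '0 0 0.002 0 0 0;0 0 0.002 0 0 0;0 0 0.002 0 0 0;0 0 0.001 0 0 0;0 0 0 0 0 0'
python3 -m crank '0 0 0.001 0 0 0;0 0 0.001 0 0 0;0 0 0.001 0 0 0;0 0 0 0 0 0;0 0 0 0 0 0'
```

```text
time: 8.0
ee_pos: [0.5776, 0.0068, 0.0566]
tool_rot: [[0.957, 0.291, -0.0], [0.291, -0.957, 0.0], [-0.0, -0.0, -1.0]]
force: [-0.3, 1.7, -0.1]
width: 0.0439
grasp_force: 42.0
time: 8.5
ee_pos: [0.5777, 0.0068, 0.0538]
tool_rot: [[0.957, 0.291, -0.0], [0.291, -0.957, 0.0], [-0.0, -0.0, -1.0]]
force: [0.2, 0.4, -0.9]
width: 0.0435
grasp_force: 42.0
```

```bash
python3 -m crank '0 0 0.001 0 0 0;0 0 0.0005 0 0 0;0 0 0 0 0 0;0 0 0 0 0 0;0 0 0 0 0 0'
python3 -m crank '0 0 0.0005 0 0 0;0 0 0.0005 0 0 0;0 0 0 0 0 0;0 0 0 0 0 0;0 0 0 0 0 0'
```

```text
time: 9.0
ee_pos: [0.5779, 0.0068, 0.0526]
tool_rot: [[0.957, 0.291, 0.0], [0.291, -0.957, -0.0], [0.0, 0.0, -1.0]]
force: [-1.3, 0.1, 1.7]
width: 0.0437
grasp_force: 42.2
time: 9.5
ee_pos: [0.5781, 0.0067, 0.0525]
tool_rot: [[0.957, 0.291, 0.0], [0.291, -0.957, -0.0], [0.0, 0.0, -1.0]]
force: [-3.7, 0.5, 7.5]
width: 0.0435
grasp_force: 43.0
```

Contact at exactly the expected seated height. Release and retreat, then look.

```bash
python3 -m crank '0 0 0 0 0 0;0 0 0 0 0 0;0 0 0 0 0 0;0 0 0 0 0 0;0 0 0 0 0 0' 0.06
python3 -m crank '0 0 -0.01 0 0 0;0 0 -0.03 0 0 0;0 0 -0.04 0 0 0;-0.01 0 -0.04 0 0 0;-0.01 0 -0.02 0 0 0' 0.07
python3 -m crank '0 0 0 0 0 0;0 0 0 0 0 0;0 0 0 0 0 0;0 0 0 0 0 0;0 0 0 0 0 0'
python3 - <<'E'
from h import *
c=snap("wrist","ws1");s=snap("scene","sc1");snap("top","tp1")
w=c["frame"][60:360,120:520];k=s["frame"][150:270,240:400]
a=cv2.resize(w,(560,420));b=cv2.resize(k,(560,420)[:0] or (240,180),interpolation=2);o=np.zeros((420,800,3),np.uint8);o[:,:560]=a;o[:180,560:]=b
cv2.imwrite("pics/ws1.png",o);st=r.state();print(st["ee_pos"],st["time"])
E
```

```text
time: 10.0
ee_pos: [0.5776, 0.0068, 0.051]
tool_rot: [[0.957, 0.291, -0.0], [0.291, -0.957, -0.0], [-0.0, -0.0, -1.0]]
force: [-0.6, 0.0, 0.7]
width: 0.0595
grasp_force: 0.0
time: 10.5
ee_pos: [0.5604, 0.0007, 0.1969]
tool_rot: [[0.957, 0.291, 0.007], [0.291, -0.957, -0.001], [0.007, 0.003, -1.0]]
force: [1.4, -0.0, -0.6]
width: 0.0696
grasp_force: 0.0
time: 11.0
ee_pos: [0.5581, 0.0011, 0.1897]
tool_rot: [[0.957, 0.291, -0.003], [0.291, -0.957, 0.0], [-0.002, -0.001, -1.0]]
force: [0.2, 0.2, 0.7]
width: 0.0699
grasp_force: 0.0
[0.5585 0.001  0.1906] 11.15
```

View pics/ws1.png

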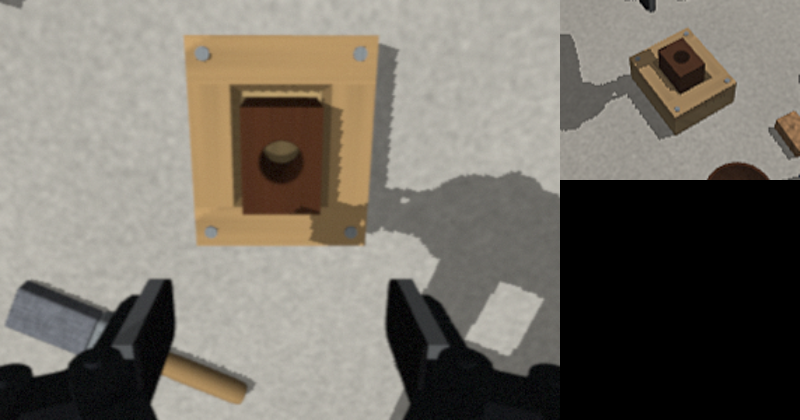

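Block sits flat and square in the pocket with even gaps; bore rim centre at about crop (281,161).

```bash
python3 - <<'E'
from h import *
c=load("ws1");u=lambda p:[p[0]/1.4+120,p[1]/1.4+60]
rect(c,[u(p) for p in[(241,106),(324,107),(322,213),(244,213)]],.086)
print(u((281.5,161.5)),atz(c,u((281.5,161.5)),.086))
rect(c,[u(p) for p in[(185,36),(378,36),(365,244),(198,244)]],.054)
E
python3 -m crank '0 0.01 -0.03 0 0 0;-0.005 0.03 -0.03 0 0 0;-0.005 0.04 -0.02 0 0 0;-0.005 0.04 -0.01 0 0 0;0 0.02 0 0 0 0'
python3 -m crank '0 0 0 0 0 0;0 0 0 0 0 0;0 0 0 0 0 0;0 0 0 0 0 0;0 0 0 0 0 0' >/dev/null
python3 - <<'E'
from h import *
c=snap("wrist","wq1");cv2.imwrite("pics/wq1.png",c["frame"]);print(proj(c,[.6103,-.2503,.168]))
E
python3 -m crank '0 0.01 0 0 0 0;0 0.03 0 0 0 0;0 0.03 0 0 0 0;-0.003 0.03 0 0 0 0;-0.005 0.015 0 0 0 0' >/dev/null
python3 -m crank '0 0 0 0 0 0;0 0 0 0 0 0;0 0 0 0 0 0;0 0 0 0 0 0;0 0 0 0 0 0'
python3 - <<'E'
from h import *
c=snap("wrist","wq2");print(proj(c,[.6103,-.2503,.168]))
a=load("wq1")["frame"];o=np.zeros((500,800,3),np.uint8)
o[:250,:400]=cv2.resize(a,(400,250));o[250:,:400]=0;o[:,400:]=cv2.resize(c["frame"][0:300,200:440],(400,500))
o[250:,:400]=cv2.resize(a[0:200,320:640],(400,250))
cv2.imwrite("pics/wq12.png",o)
E
```

```text
px [[290.8265075683594, 135.53451538085938], [351.4285583496094, 136.42857360839844], [348.26580810546875, 212.6688232421875], [293.11138916015625, 212.61538696289062]] 
ctr [0.5755 0.0057 0.086 ] sides [0.0604, 0.0444, 0.0598, 0.0436] yaw 16.64233746968243 16.46523179633841
[321.07142857142856, 175.35714285714286] [0.5759 0.0057 0.086 ]
px [[250.62989807128906, 84.72254943847656], [390.2511901855469, 84.72886657714844], [380.57830810546875, 234.49398803710938], [260.5186462402344, 235.50540161132812]] 
ctr [0.5761 0.0062 0.054 ] sides [0.1303, 0.1101, 0.1293, 0.1098] yaw 16.973956122359887 17.17935576149788
time: 11.65
ee_pos: [0.586, -0.1403, 0.2838]
tool_rot: [[0.958, 0.288, 0.004], [0.288, -0.958, -0.002], [0.003, 0.003, -1.0]]
force: [0.1, 1.0, 0.2]
width: 0.0701
grasp_force: 0.0
[[463.0361 205.3584]]
time: 13.2
ee_pos: [0.6108, -0.2488, 0.2816]
tool_rot: [[0.957, 0.292, 0.0], [0.292, -0.957, -0.0], [0.0, 0.0, -1.0]]
force: [0.5, 0.2, -0.4]
width: 0.0703
grasp_force: 0.0
[[321.4394 195.8454]]
```

View pics/wq12.png

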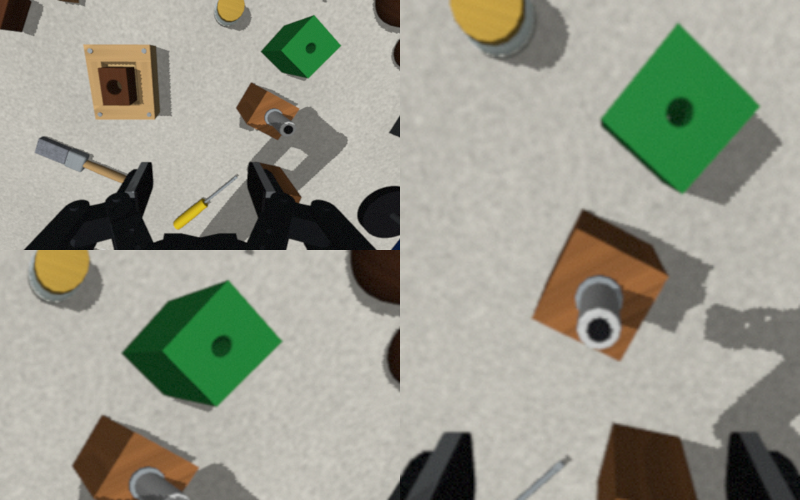

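Probe handle top at wq2 px (318.8,197.4) and wq1 px (461,206.5); green look-alike and the jar are well clear.

Run:
```python
from h import *
a,b=load("wq1"),load("wq2");s,t=load("scene0"),load("top0")
print(tri((a,(461,206.5)),(b,(318.8,197.4))),tri((a,(461,206.5)),(b,(318.8,197.4)),(s,(196,207)),(t,(448,161))))
P=atz(b,(318.8,197.4),.168);st=r.state();R=st["tool_rot"];print(P,st["ee_pos"],R.T@(P-st["ee_pos"]))
# bore seen again from wq1 (block top .086), bore px about (114,86)*1.6
u=cv2.cvtColor(a["frame"],6);k=u[120:150,165:205];print(k.min());y,x=np.where(k<k.min()+18);print(165+x.mean(),120+y.mean(),len(x))
```

```text
(array([ 0.609 , -0.2485,  0.1694]), [0.21953284195833422, 0.22122015127234698]) (array([ 0.6092, -0.2498,  0.1662]), [0.9030489894861361, 2.0356966640909997, 2.000447589854402, 1.9031904320371515])
[ 0.6084 -0.2486  0.168 ] [ 0.6108 -0.2489  0.2815] [-0.0022 -0.001   0.1135]
6
181.70422535211267 138.76408450704224 284
```

```bash
python3 -m crank '-0.002 -0.001 0.03 0 0 0;0 0 0.04 0 0 0;0 0 0.04 0 0 0;0 0 0.03 0 0 0;0 0 0.0195 0 0 0'
python3 -m crank '0 0 0 0 0 0;0 0 0 0 0 0;0 0 0 0 0 0;0 0 0 0 0 0;0 0 0 0 0 0' 0.035
python3 -m crank '0 0 0 0 0 0;0 0 0 0 0 0;0 0 0 0 0 0;0 0 0 0 0 0;0 0 0 0 0 0' 0.01 50
```

```text
time: 13.75
ee_pos: [0.607, -0.2481, 0.1183]
tool_rot: [[0.957, 0.291, -0.004], [0.291, -0.957, 0.002], [-0.003, -0.003, -1.0]]
force: [0.6, 0.3, -0.2]
width: 0.0698
grasp_force: 0.0
time: 14.25
ee_pos: [0.6093, -0.2497, 0.1235]
tool_rot: [[0.957, 0.291, 0.002], [0.291, -0.957, -0.001], [0.002, 0.002, -1.0]]
force: [0.1, -1.0, 0.1]
width: 0.0351
grasp_force: 0.0
time: 14.75
ee_pos: [0.609, -0.2495, 0.1228]
tool_rot: [[0.957, 0.291, 0.001], [0.291, -0.957, -0.001], [0.001, 0.001, -1.0]]
force: [0.4, 0.7, 5.5]
width: 0.0209
grasp_force: 48.8
```

```bash
python3 -m crank '0 0 -0.01 0 0 0;0 0 -0.025 0 0 0;0 0 -0.035 0 0 0;0 0 -0.035 0 0 0;0 0 -0.03 0 0 0'
python3 -m crank '0 0 -0.015 0 0 0;0 0 0 0 0 0;0.003 -0.015 0 0 0 0;0.005 -0.03 0 0 0 0;0.006 -0.035 0 0 0 0'
python3 -m crank '0.006 -0.035 0 0 0 0;0.006 -0.035 0 0 0 0;0.006 -0.035 0 0 0 0;0.006 -0.03 0 0 0 0;0.004 -0.024 0 0 0 0'
python3 -m crank '0.001 -0.015 0 0 0 0;0 0 0 0 0 0;0 0 0 0 0 0;0 0 0 0 0 0;0 0 0 0 0 0'
python3 - <<'E'
from h import *
for i in range(3):c=snap("wrist","wr1")
s=snap("scene","sr1");t=snap("top","tr1");st=r.state();print(st["ee_pos"],st["force"],st["width"])
o=np.zeros((600,800,3),np.uint8)
p=st["ee_pos"]+np.array([0,0,-.115]);P=np.array([p,[.5762,.006,.086]])
o[:300,:480]=c["frame"][0:300,80:560]
for k,(x,f) in enumerate(((s,(480,0)),(t,(480,300)))):
    q=proj(x,P);m=np.int32(q.mean(0));print(q,m)
    o[f[1]:f[1]+300,f[0]:]=cv2.resize(x["frame"][m[1]-38:m[1]+37,m[0]-40:m[0]+40],(320,300))
print(proj(c,P));q=np.int32(proj(c,P)[1]);o[300:,:480]=cv2.resize(c["frame"][q[1]-50:q[1]+50,q[0]-80:q[0]+80],(480,300))
print(q);cv2.imwrite("pics/wr1.png",o)
E
```

```text
time: 15.25
ee_pos: [0.6084, -0.2493, 0.2584]
tool_rot: [[0.957, 0.291, 0.0], [0.291, -0.957, -0.0], [0.0, 0.0, -1.0]]
force: [0.5, -0.2, -0.1]
width: 0.0206
grasp_force: 49.2
time: 15.75
ee_pos: [0.5971, -0.1672, 0.2679]
tool_rot: [[0.957, 0.289, -0.005], [0.289, -0.957, 0.003], [-0.004, -0.004, -1.0]]
force: [0.3, 0.2, 0.8]
width: 0.0207
grasp_force: 49.2
time: 16.25
ee_pos: [0.5772, -0.0055, 0.2683]
tool_rot: [[0.956, 0.292, -0.005], [0.292, -0.956, 0.001], [-0.005, -0.003, -1.0]]
force: [-0.2, -0.6, -0.9]
width: 0.0207
grasp_force: 49.2
time: 16.75
ee_pos: [0.576, 0.0052, 0.2716]
tool_rot: [[0.957, 0.289, -0.0], [0.289, -0.957, -0.0], [-0.0, 0.0, -1.0]]
force: [0.1, -0.9, -1.0]
width: 0.0209
grasp_force: 49.2
[0.5759 0.0058 0.2719] [ 0.4972  0.4988 -0.0659] 0.02031081308654835
[[319.6352 166.2184]
 [319.8243 187.2304]] [319 176]
[[323.5622 181.8287]
 [323.9431 188.796 ]] [323 185]
[[319.3622 194.1428]
 [319.2418 172.5616]]
[319 172]
```

View pics/wr1.png

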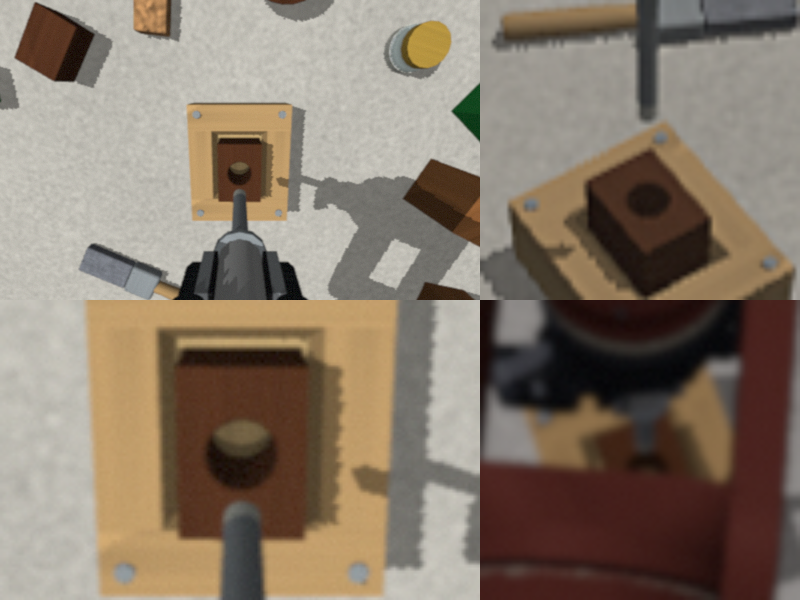

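Wrist view: tip at (319.3,192.7), bore centre (319.3,173), both on prediction; scene tip (321,167), bore (321.5,188), consistent. Lower to just above the bore and recheck.

```bash
python3 -m crank '0.0003 0 0.01 0 0 0;0 0 0.02 0 0 0;0 0 0.015 0 0 0;0 0 0.009 0 0 0;0 0 0.003 0 0 0' >/dev/null
python3 -m crank '0 0 0 0 0 0;0 0 0 0 0 0;0 0 0 0 0 0;0 0 0 0 0 0;0 0 0 0 0 0'
python3 - <<'E'
from h import *
for i in range(3):c=snap("wrist","wr2")
s=snap("scene","sr2");st=r.state();print(st["ee_pos"],st["force"],st["tool_rot"][:,2])
o=np.zeros((400,800,3),np.uint8)
p=st["ee_pos"]+np.array([0,0,-.115]);P=np.array([p,[.5762,.006,.086]])
for k,x in enumerate((c,s)):
    q=proj(x,P);m=np.int32(q[1]);a=20-5*k*0;print(q,m)
    h=40 if k==0 else 25
    o[:,400*k:400*k+400]=cv2.resize(x["frame"][m[1]-h:m[1]+h,m[0]-h:m[0]+h],(400,400),interpolation=2)
cv2.imwrite("pics/wr2.png",o)
E
```

```text
time: 18.0
ee_pos: [0.5764, 0.0063, 0.2153]
tool_rot: [[0.957, 0.291, 0.001], [0.291, -0.957, -0.0], [0.001, 0.0, -1.0]]
force: [-0.3, -0.6, -0.6]
width: 0.0212
grasp_force: 49.2
[0.5762 0.0063 0.2149] [ 0.2826 -0.1363 -0.9261] [ 0.0001  0.     -1.    ]
[[319.7569 194.2534]
 [320.1198 189.3601]] [320 189]
[[319.9516 183.3162]
 [319.8243 187.2304]] [319 187]
```

View pics/wr2.png

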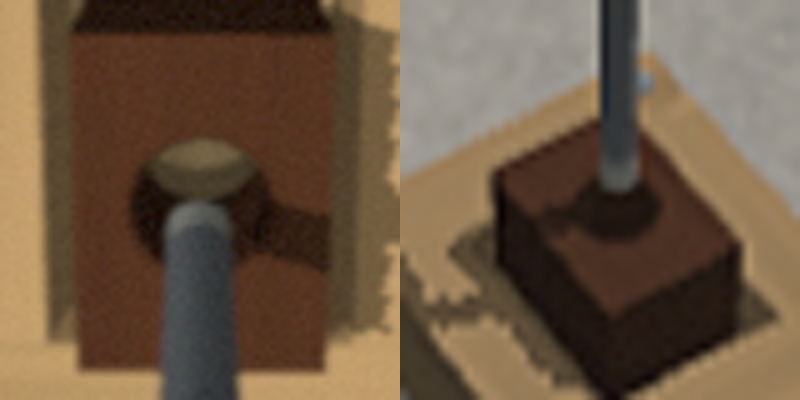

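Wrist: tip (319.7,194), bore (320.4,190); scene: tip and bore centres both at column 321.5, relative rows as predicted. Centred within ~0.5 mm; descend gently.

```bash
python3 -m crank '-0.0002 0.0003 0.002 0 0 0;0 0 0.004 0 0 0;0 0 0.005 0 0 0;0 0 0.005 0 0 0;0 0 0.005 0 0 0'
python3 -m crank '0 0 0.005 0 0 0;0 0 0.005 0 0 0;0 0 0.005 0 0 0;0 0 0.005 0 0 0;0 0 0.005 0 0 0'
python3 -m crank '0 0 0.005 0 0 0;0 0 0.005 0 0 0;0 0 0.005 0 0 0;0 0 0.005 0 0 0;0 0 0.003 0 0 0'
python3 -m crank '0 0 0.001 0 0 0;0 0 0 0 0 0;0 0 0 0 0 0;0 0 0 0 0 0;0 0 0 0 0 0'
```

```text
time: 18.7
ee_pos: [0.5758, 0.006, 0.193]
tool_rot: [[0.957, 0.291, -0.001], [0.291, -0.957, 0.0], [-0.001, -0.0, -1.0]]
force: [0.2, -0.4, -1.3]
width: 0.0206
grasp_force: 49.2
time: 19.2
ee_pos: [0.576, 0.0059, 0.1684]
tool_rot: [[0.957, 0.291, 0.0], [0.291, -0.957, -0.0], [-0.0, 0.0, -1.0]]
force: [0.6, -0.1, 0.2]
width: 0.0208
grasp_force: 49.2
time: 19.7
ee_pos: [0.5758, 0.006, 0.1451]
tool_rot: [[0.957, 0.291, -0.001], [0.291, -0.957, 0.0], [-0.001, -0.0, -1.0]]
force: [0.6, -0.1, -0.3]
width: 0.0205
grasp_force: 49.2
time: 20.2
ee_pos: [0.5762, 0.0059, 0.1451]
tool_rot: [[0.957, 0.291, 0.0], [0.291, -0.957, -0.0], [0.0, 0.0, -1.0]]
force: [0.3, -0.6, -1.0]
width: 0.0209
grasp_force: 49.2
```

```bash
python3 -m crank '0 0 0 0 0 0;0 0 0 0 0 0;0 0 0 0 0 0;0 0 0 0 0 0;0 0 0 0 0 0'
python3 -c "
from rig import r
print(r.hand_in())"
```

```text
time: 20.7
ee_pos: [0.576, 0.0059, 0.1448]
tool_rot: [[0.957, 0.291, -0.0], [0.291, -0.957, 0.0], [-0.0, -0.0, -1.0]]
force: [0.7, -0.0, -0.2]
width: 0.0204
grasp_force: 49.2
the job is handed in; nothing more can be done
None
```

I handed the job in at 20.7 s with the block seated and released in the jig, and the probe held upright in the bore, its tip about 1 cm below the block; centring was within about 0.5 mm just above the bore, and no contact force showed on the way down, but I had no pictures left to check the final pose.

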